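# Press a flanged bush home with a one-handed bar clamp

### The job

Set the aluminium housing down in the nest of the clamp press, between the rails, with the flange of its half-started bush facing the sliding jaw, and let go of it. Then squeeze the clamp's trigger, stroke by stroke and with a light hand, until the jaw has pressed the bush fully home, its flange tight on the housing. Finally push the release tab to free the jaw and slide it back well clear, so that the finished housing stands loose in the nest.

Things in the scene. Friction and masses are not known exactly. Their poses are not given: they have to be found in the camera images.
- press: fixed press: plywood board 140 x 262 x 15 mm with a toothed bar on two grey posts and a one-handed ratchet bar clamp lying on its side on it. Origin under the bar at bench level; z up; y along the bar, from the sliding jaw to the fixed jaw; x from the bar towards jaws and nest; grip, trigger and release tab are on the -x side. Highest point 107 mm.
- bar (a point): point on the bar's axis, 85 mm above press's origin. Bar 14 mm wide, 9 mm thick, along y; its posts, 34 mm wide, stand at y = -112 to -96 and 102 to 120 mm. Axes as press.
- fixed_pad (a point): centre of the face of the fixed jaw's round pad (34 mm diameter), 52 mm from the bar axis; it looks to -y, and backs the housing while the bush is pressed. Axes as press.
- nest (a point): centre of the nest's floor, where the middle of the housing's underside belongs (then 3 mm short of the fixed pad), 60 mm above the bench. Pedestal 62 x 48 mm with two rails along y, 7 mm wide and 7 mm high, 43.6 mm apart; the housing stands between them. 25 mm are free between housing and bar. Axes as press.
- jaw: sliding clamp half: black shell 46 x 54 x 34 mm round the bar, jaw arm, grip. Origin on the bar axis in the plane of its pad's face; axes as press. It travels from y = 0 to 78 mm in the press's frame and starts at 24 to 40. By hand it slides towards the fixed jaw with about 3 to 6 N; backwards its pawl locks on the bar's 4.5 mm teeth unless the release tab is pushed over.
- jaw_pad (a point): centre of the face of the sliding jaw's round rubber pad (34 mm diameter), 52 mm from the bar axis; it looks to +y and presses on the bush's flange. Axes as press.
- grip (a point): middle of the clamp's grip, 64 mm from the bar axis (85 mm above the bench), a rigid part of the sliding half: black bar 20 mm thick along y, 28 mm high, reaching out to 99 mm from the bar axis. It is 68 mm behind (-y) the pad's face. Axes as press.
- trigger_grip (a point): middle of the dark steel trigger, 64 mm from the bar axis, 44 mm in front (+y) of grip when released: 12 mm thick, 24 mm high. Over the outside, grip and trigger measure about 60 mm released and 36 mm squeezed. Take both from above between the fingers, closing along y. On a blocked jaw the trigger stops part way.
- trigger (a joint): angle of the trigger, rad: 0 released, 0.29 fully squeezed (25 mm at the grip point); sprung with 3.5 to 5.5 N there. Up to half the stroke is lost till the drive pawl bites; a full stroke walks the jaw one tooth, 4.5 mm. Then let the trigger spring back fully. The jaw presses with about 2.7 times the squeeze left after the spring, less 5 N of jaw friction.
- release_tab (a point): front (+y) face of the steel release tab, which sticks out of the shell in front of the trigger, 33.5 mm from the bar axis and 15 mm behind the pad's face: 14 mm wide along x, from 73 to 107 mm above the bench. Pushed 8 mm towards -y (towards the grip; 1 to 2 N) it swings on an upright pin and lifts the holding pawl; pushing on that way (2 to 4 N) slides the whole clamp half back.
- housing: loose aluminium bearing housing, 40 x 30 x 50 mm (x, y, z), about 0.26 kg with its bush, standing upright on the bench; origin at the centre of its underside. A through bore along y, 25 mm up, takes the bush, whose flange is on the -y side. Grasp it across its 40 mm width (x).
- bush (a joint): gap between the brass bush's flange and the housing's face, m: 0 is fully home; starts at 8 to 12 mm. Tight fit: it goes in at a little over 20 N on the flange and stays where it is; this asks for about 18 to 24 N of squeeze on grip and trigger (with less it stalls). More than 60 N from the jaw (about 30 N of squeeze, or running into it hard) damages the bush.
- flange (a point): centre of the outer face of the bush's flange (34 mm diameter, 4 mm thick, 25 mm above the housing's underside), looking to the housing's -y. Axes as housing.
- sleeve_a: grey steel sleeve, 22 mm diameter, 46 mm high, standing on the bench; leave it alone.
- sleeve_b: another such sleeve; leave it alone.
- tape_measure: yellow tape measure, 71 x 96 x 37 mm; leave it alone.
Mind the look-alikes: they are no part of the job. There is more than one size of the housing; the one meant has the size given above.

How it is judged:
By the outcome, as a careful person would: the job done as asked, in the order asked, and still so for the second after the job is handed in, with the robot touching nothing.
It also fails if it takes over 72 s, if anything falls off the work surface, if the arm or the gripper's body presses on something with over 40 N, if the wrist force passes 120 N, or if a joint passes its speed limit or range.

### The arm

A 7-joint arm with a two-finger parallel gripper is mounted at the origin on a cart in front of the work surface, level with it; the furniture and walls round the work are solid. World frame = base frame: x ahead of the robot, y to its left, z up, the work surface at z = 0. Lengths are in m, angles in rad, forces in N, time in s.
With the tool pointing down it reaches from about 0.425 to 0.875 m from the base axis. Payload 4.7 kg.
Tool frame: the origin (TCP) lies midway between the tips of the shut fingers; the grasp point (between the pads) lies r.grip_depth behind it (r.grip_depth is the distance from the TCP to the grasp point, in m); z points along the fingers, y is the line along which they close (so a half turn about z gives the same grasp; the last joint's range is limited). The gripper opens to 85 mm and grips with 20 to 120 N. Pads are 22 mm wide; open, the fingers measure 114 mm over their backs; the gripper's body (76 mm by 85 mm) begins 54 mm behind the grasp point. The pads swing forward as they close: fully open they stand 13 mm farther back than shut.
Start: joints at [-1.182, 0.321, -0.07, 1.45, 0.023, 1.371, -0.057], TCP at [0.238, 0.605, 0.231] pointing down, gripper open.
Joint ranges: [-2.86, 2.86], [-0.3, 2.09], [-1.38, 1.24], [0.06, 2.45], [-1.56, 4.7], [0.09, 2.05], [-2.69, 2.69]. Speed limits (rad/s): [2.57, 2.57, 3.14, 3.14, 3.14, 3.14, 3.14].

### API

Orientations are given as a unit quaternion [w, x, y, z].
In Python, from station import state, get_image, r gives the robot as it stands.
- The arm moves only by the shell command python3 -m jog 'ROWS' [OPENING]. ROWS is JSON, a list of rows, each a list of 6 numbers: the shift along the tool's x, y, z in units of 30 mm (1.0 is 30 mm), then the turn, a rotation vector about the tool's x, y, z in units of 6 degrees (1.0 is 6 degrees). In form: [[dx, dy, dz, ax, ay, az], ...]. A call has 1 to 20 rows; each row shifts and turns the commanded pose from where the row before left it, along the tool's axes as they then stand; what a row does not reach is not made up. A row lasts 1/12 s, in which the tool goes at most 41.7 mm and 7.16 degrees, less where a joint would pass 70% of its speed; a pose out of reach is approached as far as the arm can. A call is refused whole if a number of a shift passes 1 or a number of a turn 1, either way. A call with a gripper value outside its range is refused whole. OPENING is the closure, from -1 (fully open) to 1 (shut), set as the call begins (- or left out, the last holds). The fingers move at their own pace and stop on an object; the grip force is fixed at half the most. Time passes only in rows, so rows that do not move let the fingers close. It gives the time, the measured TCP pose, the force, the opening and the grip force at its end, in the units of the state.
- state(): the state, without advancing time (a new reading comes with each control period).
- get_image(name): name is "scene" or "top" or "wrist"; returns a dict with "image" (480x640x3 uint8, red, green, blue), "vfov" (degrees; the focal length in pixels is half the picture's height over the tangent of half this angle, whatever the lens; pixels are square), "cx", "cy" (the principal point, pixels), "D" ([k1, k2, p1, p2, k3] as OpenCV has them; the pictures are not rectified), "R" (3x3) and "t" (3): a world point X has camera coordinates R X + t; the wrist camera has in their place "T_tool_cam" (4x4, takes a point from camera to tool coordinates, whose origin is the TCP and whose axes are the flange's). Camera axes: x right, y down, z forward; pixel columns grow to the right and rows downward; lengths in m; the calibration is good to about 2 mm. A picture is of the moment at which its call begins: read the wrist's pose just before it. There is no depth.
- r.sign_off(): hands the job in; it is judged then, once.
The state is a dict: "time_s": time; "qpos": joint angles; "qvel": joint speeds; "tau": joint torques, N m; "tcp_pos": TCP position; "tool_rot": TCP orientation; "contact_force": force on the tool from outside, world axes, zero at the start; "ft_torque": the same for the moment, N m; "opening": opening from 0.0 (shut) to 1.0 (fully open); "grasp_force": force on a finger pad.
Only numpy, scipy, OpenCV 4.12 (cv2) and the standard library are available. Lean on these libraries where they do the work, as an engineer would, in place of code of your own. Each camera call takes 0.05 s, during which the arm holds its last target. There are 200 camera calls.

## Working session

There is one attempt and no reset: what is moved stays moved. The work goes in short steps, Python scripts to look and compute and a shell command to move; the robot and the scene stay as the last step left them, time stands still between calls to the robot, and variables do not carry over. Pictures are saved under pics/ and viewed, at most 10 in all, crops included, and the job is handed in when it is done.

```bash
ls; mkdir -p pics; python3 - <<'E'
from station import state,get_image,r
import cv2,numpy as np
s=state();print(s, r.grip_depth)
for n in("scene","top","wrist"):
    d=get_image(n);cv2.imwrite(f"pics/{n}0.png",d["image"][:,:,::-1]);print(n,{k:(np.round(v,4).tolist() if k!='image' else 0) for k,v in d.items()})
    np.save(f"{n}0.npy",d,allow_pickle=True)
E
```

```text
pics
{'time_s': 0.0, 'qpos': array([-1.18189657,  0.32182157, -0.07004592,  1.45165496,  0.02260299,
        1.37077737, -0.05691217]), 'qvel': array([ 8.95616660e-04,  4.20970047e-04,  1.64312188e-05,  9.82061836e-04,
        1.65133612e-04, -2.67913514e-03, -4.17116187e-04]), 'tau': array([ 5.46014035e-04, -4.93586791e+01, -3.81952152e-01, -3.14337873e+01,
        1.28859398e-02,  1.11472030e-02,  6.81634120e-06]), 'tcp_pos': array([0.23783396, 0.60436565, 0.23023417]), 'tool_rot': array([-1.19553246e-04,  1.86313824e-01,  9.82489837e-01, -9.29894363e-04]), 'contact_force': array([-0.26544808, -0.23678548, -0.34560029]), 'ft_torque': array([0.00999563, 0.04072112, 0.0059729 ]), 'grasp_force': 0.0, 'opening': 1.0024455001749706} 0.0187
scene {'image': 0, 'vfov': 52.7061, 'cx': 322.9526, 'cy': 236.8969, 'D': [-0.0314, 0.0, 0.0, 0.0, 0.0], 'R': [[0.8405, -0.5418, 0.0036], [-0.4217, -0.6584, -0.6235], [0.3402, 0.5225, -0.7818]], 't': [-0.5454, 0.2039, 0.9407]}
top {'image': 0, 'vfov': 49.1986, 'cx': 330.2894, 'cy': 246.4371, 'D': [-0.0591, 0.0, 0.0, 0.0, 0.0], 'R': [[0.0118, -0.9998, 0.0162], [-0.9936, -0.0135, -0.1119], [0.1121, -0.0147, -0.9936]], 't': [-0.1576, 0.5422, 1.2343]}
wrist {'image': 0, 'vfov': 65.8683, 'cx': 317.8137, 'cy': 236.2157, 'D': [-0.0726, 0.0, 0.0, 0.0, 0.0], 'T_tool_cam': [[0.0002, -0.9624, -0.2716, 0.0686], [1.0, 0.0002, 0.0003, 0.0006], [-0.0002, -0.2716, 0.9624, -0.1423], [0.0, 0.0, 0.0, 1.0]]}
```

View pics/scene0.png

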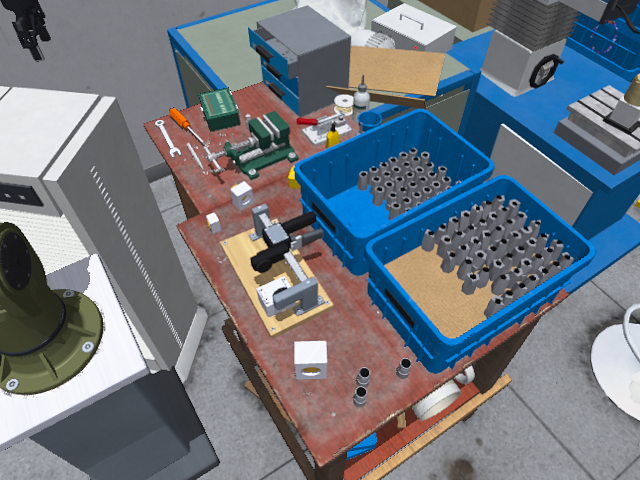

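View pics/top0.png

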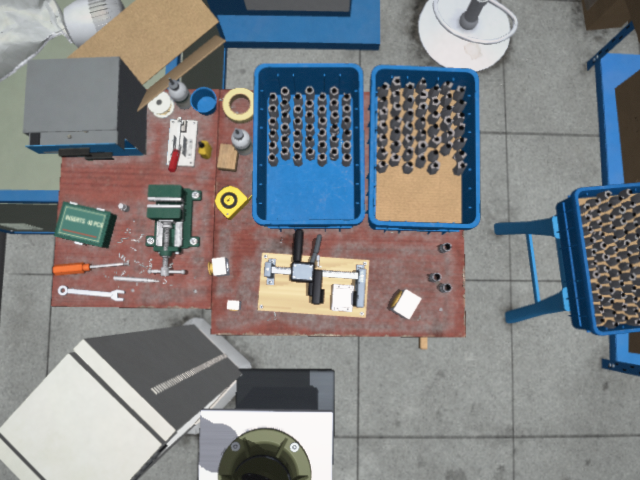

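```bash
cat > h.py <<'E'
import cv2,numpy as np
from scipy.spatial.transform import Rotation as Ro
def K(d):
    f=240/np.tan(np.radians(d["vfov"])/2);return np.array([[f,0,d["cx"]],[0,f,d["cy"]],[0,0,1]])
def Rt(d,tcp=None,q=None):
    if "R" in d: return np.array(d["R"]),np.array(d["t"])
    T=np.eye(4);T[:3,:3]=Ro.from_quat(np.r_[q[1:],q[0]]).as_matrix();T[:3,3]=tcp
    T=np.linalg.inv(T@np.array(d["T_tool_cam"]));return T[:3,:3],T[:3,3]
def ray(d,uv,*a):
    R,t=Rt(d,*a);n=cv2.undistortPoints(np.array([[uv]],float),K(d),np.array(d["D"],float))[0,0]
    return -R.T@t,R.T@np.r_[n,1]
def atz(d,uv,z,*a):
    o,v=ray(d,uv,*a);return o+v*(z-o[2])/v[2]
def proj(d,X,*a):
    R,t=Rt(d,*a);return cv2.projectPoints(np.array(X,float).reshape(-1,1,3),cv2.Rodrigues(R)[0],t,K(d),np.array(d["D"],float))[0][:,0]
def tri(*obs):  # obs: (d,uv[,tcp,q])
    A=np.zeros((3,3));b=np.zeros(3);L=[]
    for d,uv,*a in obs:
        o,v=ray(d,uv,*a);v/=np.linalg.norm(v);P=np.eye(3)-np.outer(v,v);A+=P;b+=P@o;L.append((P,o))
    X=np.linalg.solve(A,b);return X,[round(1e3*np.linalg.norm(P@(X-o)),1) for P,o in L]
load=lambda n:np.load(n,allow_pickle=True).item()
E
python3 - <<'E'
from h import *
t=cv2.imread('pics/top0.png');s=cv2.imread('pics/scene0.png')
a=cv2.resize(t[225:325,200:376],None,fx=4.5,fy=4.5,interpolation=cv2.INTER_CUBIC)[:300+150,:792]
cv2.imwrite('pics/c_top.png',a)
b=cv2.resize(s[170:350,195:345],None,fx=3.3,fy=3.3,interpolation=cv2.INTER_CUBIC)
cv2.imwrite('pics/c_scene.png',b);print(a.shape,b.shape)
T=load('top0.npy');S=load('scene0.npy')
print(proj(T,[[.238,.604,.23]]),proj(S,[[.238,.604,.23]]))
for p in[(220,266),(232,305),(406,305)]: print(atz(T,p,.05))
E
```

```text
(450, 792, 3) (594, 495, 3)
[[-42.32658573 380.5913522 ]] [[46.01657498 56.50348043]]
[0.49193169 0.11022455 0.05      ]
[0.40048832 0.07890539 0.05      ]
[ 0.40544847 -0.3308005   0.05      ]
```

View pics/c_top.png

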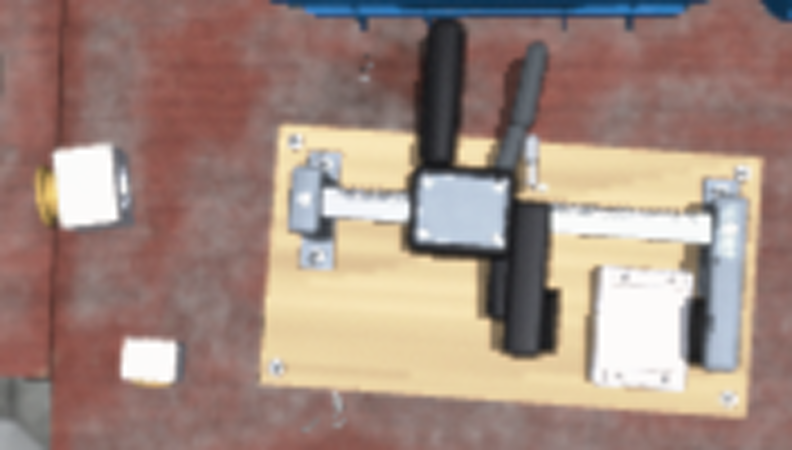

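View pics/c_scene.png

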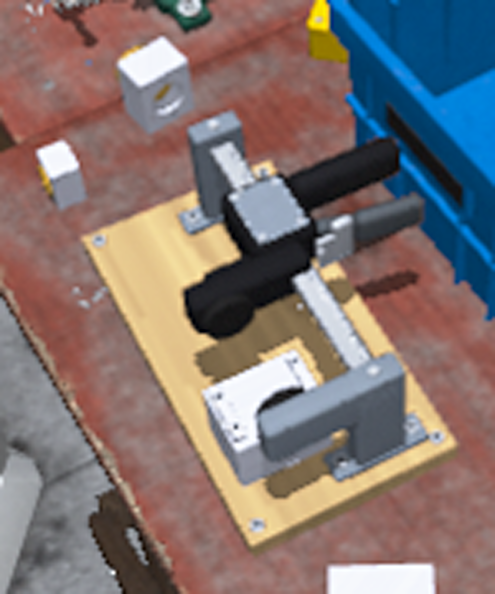

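```bash
python3 - <<'E'
from h import *
np.set_printoptions(precision=4,suppress=True)
T=load('top0.npy');S=load('scene0.npy')
print('cab',tri((T,(77,340)),(S,(140,90))),tri((T,(140,440)),(S,(60,185))))
ct=lambda x,y:(200+(x+.5)/4.5-.5,225+(y+.5)/4.5-.5)
cs=lambda x,y:(195+(x+.5)/3.3-.5,170+(y+.5)/3.3-.5)
P={'boardFarL':((280,126),(270,162)),'boardNearL':((261,384),(82,238)),'boardFarR':((763,158),(457,440)),'boardNearR':((746,415),(250,548)),
'hous FL':((55,155),(118,70)),'hFL?':((55,155),(165,38)),'hNL':((64,229),(118,70)),'hFR':((113,147),(190,68)),'hNR':((122,222),(148,84))}
for k,(a,b) in P.items(): print(k,tri((T,ct(*a)),(S,cs(*b))))
print([atz(T,ct(*p),.05)[:2] for p in((55,155),(113,147),(122,222),(64,229))])
E
```

```text
cab (array([0.3548, 0.3435, 0.2405]), [np.float64(29.8), np.float64(29.8)]) (array([0.1313, 0.2451, 0.1503]), [np.float64(18.8), np.float64(18.8)])
boardFarL (array([0.5295, 0.0149, 0.0195]), [np.float64(1.5), np.float64(1.5)])
boardNearL (array([0.3902, 0.0215, 0.0229]), [np.float64(0.8), np.float64(0.8)])
boardFarR (array([ 0.5141, -0.2455,  0.0268]), [np.float64(0.5), np.float64(0.5)])
boardNearR (array([ 0.3759, -0.2374,  0.0188]), [np.float64(0.3), np.float64(0.3)])
hous FL (array([0.4941, 0.1394, 0.0283]), [np.float64(16.5), np.float64(16.5)])
hFL? (array([0.5097, 0.1281, 0.0564]), [np.float64(2.2), np.float64(2.2)])
hNL (array([0.4705, 0.1237, 0.0497]), [np.float64(1.3), np.float64(1.3)])
hFR (array([0.5145, 0.0995, 0.0481]), [np.float64(1.6), np.float64(1.6)])
hNR (array([0.4762, 0.0904, 0.0611]), [np.float64(3.8), np.float64(3.8)])
[array([0.5082, 0.1302]), array([0.5128, 0.0997]), array([0.4733, 0.0937]), array([0.4692, 0.1241])]
```

```bash
python3 -m jog '[[-0.95,-0.05,-0.27,0,0,0],[-0.95,-0.05,-0.27,0,0,0],[-0.95,-0.05,-0.27,0,0,0],[-0.95,-0.05,-0.27,0,0,0],[-0.95,-0.05,-0.27,0,0,0],[-0.95,-0.05,-0.27,0,0,0],[-0.95,-0.05,-0.27,0,0,0],[-0.95,-0.05,-0.27,0,0,0],[-0.95,-0.05,-0.27,0,0,0],[-0.95,-0.05,-0.27,0,0,0],[0,0,0,0,0,1],[0,0,0,0,0,1],[0,0,0,0,0,1],[0,0,0,0,0,1],[0,0,0,0,0,1],[0,0,0,0,0,1],[0,0,0,0,0,1],[0,0,0,0,0,1],[0,0,0,0,0,1],[0,0,0,0,0,1]]'
```

```text
time_s: 1.82
tcp_pos: [0.4975, 0.4865, 0.3118]
tool_rot: [-0.0, 0.655, 0.756, -0.0]
contact_force: [0.0, -0.5, -0.0]
opening: 0.998
grasp_force: 0.0
```

```bash
cat > snap.py <<'E'
import sys;from station import state,get_image
from h import *
n=sys.argv[1];s=state();d=get_image("wrist");d["tcp"]=s["tcp_pos"];d["q"]=s["tool_rot"]
np.save(n+".npy",d,allow_pickle=True);cv2.imwrite(f"pics/{n}.png",d["image"][:,:,::-1]);print(n,s["tcp_pos"].round(4),s["tool_rot"].round(4))
E
python3 -m jog '[[-1,-0.17,0.12,0,0,0],[-1,-0.17,0.12,0,0,0],[-1,-0.17,0.12,0,0,0],[-1,-0.17,0.12,0,0,0],[-1,-0.17,0.12,0,0,0],[-1,-0.17,0.12,0,0,0],[-1,-0.17,0.12,0,0,0],[-1,-0.17,0.12,0,0,0],[-1,-0.17,0.12,0,0,0],[-1,-0.17,0.12,0,0,0],[-1,-0.17,0.12,0,0,0],[-1,-0.17,0.12,0,0,0],[-1,-0.17,0.12,0,0,0],[0,0,0,0,0,0],[0,0,0,0,0,0]]' && python3 snap.py w1
python3 -m jog '[[-1,-0.15,0,0,0,0],[-1,-0.15,0,0,0,0],[-1,-0.15,0,0,0,0],[-1,-0.15,0,0,0,0],[-1,-0.15,0,0,0,0],[0,0,0,0,0,0],[0,0,0,0,0,0]]' && python3 snap.py w2
python3 - <<'E'
from h import *
a=cv2.imread('pics/w1.png');b=cv2.imread('pics/w2.png')
cv2.imwrite('pics/w12.png',cv2.resize(np.hstack([a,b]),(800,300),interpolation=cv2.INTER_AREA))
E
```

```text
time_s: 3.07
tcp_pos: [0.4898, 0.089, 0.2655]
tool_rot: [-0.0, 0.654, 0.756, 0.0]
contact_force: [0.7, 1.0, 0.1]
opening: 0.999
grasp_force: 0.0
w1 [0.4898 0.089  0.2655] [-3.000e-04  6.542e-01  7.563e-01  2.000e-04]
time_s: 3.7
tcp_pos: [0.4902, -0.0609, 0.2657]
tool_rot: [0.0, 0.653, 0.757, 0.0]
contact_force: [0.3, 1.4, -1.2]
opening: 0.999
grasp_force: 0.0
w2 [ 0.4902 -0.0609  0.2657] [1.000e-04 6.532e-01 7.572e-01 3.000e-04]
```

View pics/w2.png

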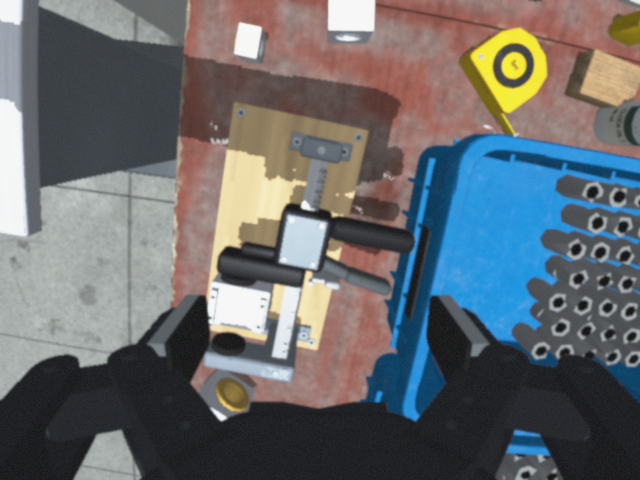

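View pics/w1.png

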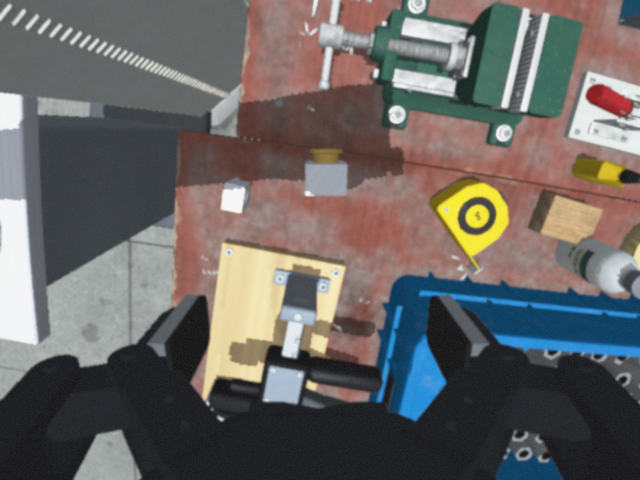

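```bash
python3 - <<'E'
from h import *
a=cv2.imread('pics/w2.png')[190:390,195:345];b=cv2.imread('pics/w1.png')[140:205,290:360]
A=cv2.resize(a,None,fx=3,fy=3,interpolation=cv2.INTER_CUBIC);B=cv2.resize(b,None,fx=5,fy=5,interpolation=cv2.INTER_CUBIC)
c=np.zeros((600,800,3),np.uint8);c[:,:450]=A;c[:325,450:]=B
cv2.imwrite('pics/c2.png',c)
E
```

```text
(no output)
```

View pics/c2.png

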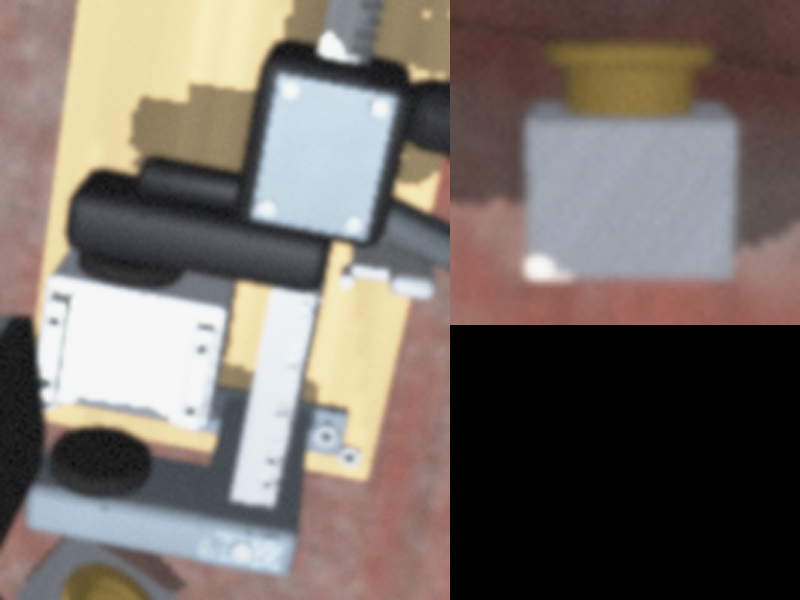

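```bash
python3 - <<'E'
from h import *
np.set_printoptions(precision=4,suppress=True)
T=load('top0.npy');S=load('scene0.npy');W1=load('w1.npy');W2=load('w2.npy')
ct=lambda x,y:(200+(x+.5)/4.5-.5,225+(y+.5)/4.5-.5)
c2=lambda x,y:(195+(x+.5)/3-.5,190+(y+.5)/3-.5)
cb=lambda x,y:(290+(x-450+.5)/5-.5,140+(y+.5)/5-.5)
w1=(W1["tcp"],W1["q"]);w2=(W2["tcp"],W2["q"])
H=np.array([atz(W1,cb(*p),.05,*w1) for p in((525,118),(737,118),(735,278),(523,280))])
print('housing',H[:,:2].tolist(),H.mean(0),[np.linalg.norm(H[i]-H[i-1]) for i in range(4)])
for a,b in zip(((525,118),(737,118),(735,278),(523,280)),((64,229),(55,155),(113,147),(122,222))): print(tri((W1,cb(*a),*w1),(T,ct(*b))))
N=[]
for a,b in (((57,285),(592,384)),((228,303),(600,267)),((215,428),(692,272)),((40,405),(685,388))):
    N.append(atz(W2,c2(*a),.067,*w2));print('nest',tri((W2,c2(*a),*w2),(T,ct(*b))),N[-1],atz(T,ct(*b),.067))
print(np.mean(N,0),[np.linalg.norm(N[i]-N[i-1]) for i in range(4)])
print('bar',atz(W2,c2(292,297),.0895,*w2),atz(W2,c2(254,503),.0895,*w2),atz(T,ct(365,207),.0895),atz(T,ct(700,231),.0895))
print('fpad',atz(W2,c2(100,462),.085,*w2))
print('arm top',[atz(W2,c2(*p),.107,*w2) for p in((28,522),(292,570))],[atz(T,ct(*p),.107) for p in((738,372),(742,200))])
print('jaw shell',[atz(W2,c2(*p),.102,*w2) for p in((283,72),(402,92),(372,240),(245,218))])
E
```

```text
housing [[0.4719638684582584, 0.1276535966515509], [0.5119624196571122, 0.1335142743962338], [0.5166223936530993, 0.1030502944381485], [0.47580658254646646, 0.09668178190230481]] [0.4941 0.1152 0.05  ] [np.float64(0.031209289649483066), np.float64(0.04042563099859236), np.float64(0.030818329489605674), np.float64(0.04130966458604484)]
(array([0.4708, 0.1267, 0.0361]), [np.float64(0.9), np.float64(0.9)])
(array([0.5111, 0.1327, 0.0384]), [np.float64(1.9), np.float64(1.9)])
(array([0.5156, 0.1016, 0.0406]), [np.float64(1.9), np.float64(1.9)])
(array([0.4748, 0.0952, 0.0404]), [np.float64(0.9), np.float64(0.9)])
nest (array([ 0.3945, -0.1554,  0.0582]), [np.float64(2.8), np.float64(2.8)]) [ 0.3991 -0.1525  0.067 ] [ 0.3921 -0.154   0.067 ]
nest (array([ 0.4541, -0.158 ,  0.0497]), [np.float64(1.1), np.float64(1.1)]) [ 0.4564 -0.1503  0.067 ] [ 0.4524 -0.1574  0.067 ]
nest (array([ 0.4535, -0.2065,  0.0517]), [np.float64(2.6), np.float64(2.6)]) [ 0.4571 -0.1979  0.067 ] [ 0.4504 -0.2051  0.067 ]
nest (array([ 0.3922, -0.2032,  0.0579]), [np.float64(1.8), np.float64(1.8)]) [ 0.3961 -0.1984  0.067 ] [ 0.3906 -0.2019  0.067 ]
[ 0.4272 -0.1748  0.067 ] [np.float64(0.046021961131830706), np.float64(0.05735048474583991), np.float64(0.047576809666344796), np.float64(0.06101536241540878)]
bar [ 0.4775 -0.1349  0.0895] [ 0.4744 -0.2104  0.0895] [ 0.4804 -0.037   0.0895] [ 0.4704 -0.2077  0.0895]
fpad [ 0.4217 -0.2058  0.085 ]
arm top [array([ 0.4045, -0.2168,  0.107 ]), array([ 0.4896, -0.2214,  0.107 ])] [array([ 0.3992, -0.2261,  0.107 ]), array([ 0.4852, -0.2276,  0.107 ])]
jaw shell [array([ 0.4664, -0.0616,  0.102 ]), array([ 0.5004, -0.0624,  0.102 ]), array([ 0.4986, -0.1078,  0.102 ]), array([ 0.4608, -0.1065,  0.102 ])]
```

```bash
python3 -m jog '[[0.957,0.158,0,0,0,0],[0.957,0.158,0.2,0,0,0],[0.957,0.158,0.2,0,0,0],[0.957,0.158,0.2,0,0,0],[0.957,0.158,0.2,0,0,0],[0.957,0.158,0.4,0,0,0],[0,0,1,0,0,0],[0,0,1,0,0,0],[0,0,1,0,0,0],[0,0,1,0,0,0],[0,0,1,0,0,0],[0,0,1,0,0,0],[0,0,0.7,0,0,0],[0,0,0.4,0,0,0],[0,0,0.09,0,0,0],[0,0,0,0,0,0]]'; python3 -m jog '[[0,0,0,0,0,0],[0,0,0,0,0,0],[0,0,0,0,0,0],[0,0,0,0,0,0],[0,0,0,0,0,0],[0,0,0,0,0,0]]' 1
```

```text
time_s: 5.08
tcp_pos: [0.4921, 0.1152, 0.0134]
tool_rot: [-0.0, 0.652, 0.758, -0.0]
contact_force: [0.1, 0.9, 0.6]
opening: 1.003
grasp_force: 0.0
time_s: 5.58
tcp_pos: [0.4937, 0.1144, 0.0152]
tool_rot: [0.0, 0.653, 0.758, 0.001]
contact_force: [-0.7, 0.7, 6.3]
opening: 0.464
grasp_force: 61.4
```

```bash
python3 -m jog '[[0,0,-0.5,0,0,0],[0,0,-1,0,0,0],[0,0,-1,0,0,0],[0,0,-1,0,0,0],[0,0,-1,0,0,0],[-0.4,-0.16,-0.35,0,0,0],[-0.8,-0.32,0,0,0,0],[-0.8,-0.32,0,0,0,0],[-0.8,-0.32,0,0,0,0],[-0.8,-0.32,0,0,0,0],[-0.8,-0.32,0,0,0,0],[-0.8,-0.32,0,0,0,0],[-0.8,-0.32,0,0,0,0],[-0.8,-0.32,0,0,0,0],[-0.8,-0.32,0,0,0,0],[-0.8,-0.32,0,0,0,0],[-0.8,-0.32,0,0,0,0],[-0.07,-0.02,0,0,0,0.98],[0,0,0,0,0,0.97],[0,0,0,0,0,0]]'; python3 -m jog '[[0,0,0,0,0,0],[0,0,0,0,0,0]]'; python3 snap.py w3
```

```text
time_s: 7.25
tcp_pos: [0.4221, -0.1785, 0.1579]
tool_rot: [-0.001, 0.728, 0.685, -0.001]
contact_force: [-0.0, -0.2, -2.7]
opening: 0.46
grasp_force: 61.2
time_s: 7.42
tcp_pos: [0.4232, -0.1774, 0.1586]
tool_rot: [-0.001, 0.726, 0.688, -0.0]
contact_force: [-0.5, 0.3, -2.2]
opening: 0.455
grasp_force: 61.2
w3 [ 0.4232 -0.1774  0.1586] [-5.000e-04  7.255e-01  6.882e-01 -3.000e-04]
```

View pics/w3.png

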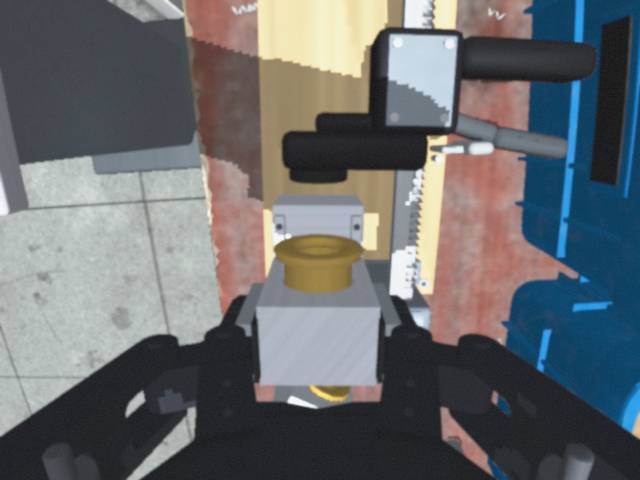

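```bash
python3 - <<'E'
from h import *
np.set_printoptions(precision=1,suppress=True)
W=load('w3.npy');w=(np.zeros(3),np.array([1.,0,0,0]))
print('house pred top far/near',proj(W,[[-.015,-.02,-.0348],[-.015,.02,-.0348],[.015,-.02,-.0348],[.015,.02,-.0348]],*w).tolist())
# pedestal predicted if centred below, z world .067 -> tool z
zt=W["tcp"][2]-.067
print('rail +y end pred',proj(W,[[.024,-.031,zt],[.024,.031,zt],[.024,-.0218,zt],[.024,.0218,zt]],*w).tolist())
g=cv2.GaussianBlur(cv2.cvtColor(W["image"],cv2.COLOR_RGB2GRAY),(3,3),0).astype(float)
def edges(v,lo,hi,th=10):
    p=g[v-1:v+2].mean(0);d=np.gradient(p);return [(i,int(d[i])) for i in range(lo,hi) if abs(d[i])>th and abs(d[i])>=abs(d[i-1]) and abs(d[i])>abs(d[i+1])]
for v in(370,350,330):print(v,edges(v,245,395))
for v in(200,204,208,212,216,220,224,228,232):print(v,edges(v,262,380,6))
for u in(268,272,280,300,340,358):
    p=g[:,u-1:u+2].mean(1);d=np.gradient(p);print('col',u,[(i,int(d[i])) for i in range(185,400) if abs(d[i])>7 and abs(d[i])>=abs(d[i-1]) and abs(d[i])>abs(d[i+1])])
E
```

```text
house pred top far/near [[258.45973955161855, 386.6560020486442], [374.0145853478409, 386.76087331680037], [253.79245364664024, 308.56690020725097], [378.4773130358883, 308.6486931463558]]
rail +y end pred [[268.82903979195066, 205.36183306657162], [365.4023414455984, 205.39387790080156], [283.1346971187125, 205.34725817502937], [351.0900900777933, 205.36980365661142]]
370 [(260, 40), (376, -38)]
350 [(259, 39), (377, -41)]
330 [(251, -27), (258, 36), (378, -40), (385, 27), (392, -25)]
200 [(263, 8)]
204 []
208 [(272, 8), (363, -10)]
212 [(263, 22), (271, -13), (378, -7)]
216 [(263, 25), (272, -19), (285, 9), (350, -9), (363, 21), (378, -26)]
220 [(263, 25), (272, -20), (283, -7), (286, 8), (350, -8), (353, 7), (363, 19), (378, -27)]
224 [(263, 26), (275, -23), (281, 14), (286, 9), (349, -8), (354, -10), (359, 13), (363, 20), (378, -25)]
228 [(263, 27), (275, -32), (281, 17), (286, 9), (349, -8), (354, -20), (359, 22), (363, 21), (376, -25)]
232 [(263, 26), (275, -11), (283, -8), (286, 11), (349, -8), (352, 6), (363, 20), (376, -26)]
col 268 [(209, 24), (273, -10), (306, 13), (385, -11)]
col 272 [(211, 8), (223, 9), (252, 7), (260, -10), (306, 13), (385, -11)]
col 280 [(205, 14), (213, -10), (217, 9), (224, -25), (229, 25), (234, 21), (241, -39), (307, 13), (385, -16)]
col 300 [(205, 14), (235, -22), (258, 7), (307, 13), (385, -15), (399, 35)]
col 340 [(205, 14), (236, -22), (257, 8), (307, 13), (385, -24), (396, 25)]
col 358 [(205, 14), (214, -11), (217, 10), (224, -22), (229, 21), (242, -16), (307, 14), (385, -11)]
```

```bash
python3 - <<'E'
from h import *
a=cv2.imread('pics/w3.png')[185:275,255:385]
cv2.imwrite('pics/c3.png',cv2.resize(a,None,fx=6,fy=6,interpolation=cv2.INTER_CUBIC))
E
```

```text
(no output)
```

View pics/c3.png

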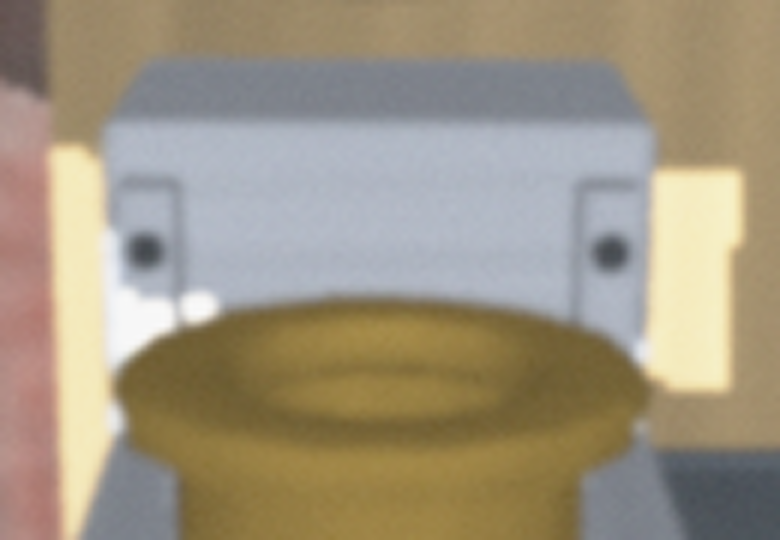

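```bash
python3 - <<'E'
from h import *
np.set_printoptions(precision=2,suppress=True)
W=load('w3.npy');w=(np.zeros(3),np.array([1.,0,0,0]));z=W["tcp"][2]
c=lambda x,y:(255+(x+.5)/6-.5,185+(y+.5)/6-.5)
for zz in(.06,.055):
  print(zz,*[1e3*atz(W,c(*p),z-zz,*w) for p in((105,122),(653,122))])
for p in((180,180),(577,180),(182,300),(574,300),(118,180),(645,180)): print('rail',1e3*atz(W,c(*p),z-.067,*w))
for p in((145,250),(610,253)): print('screw',1e3*atz(W,c(*p),z-.067,*w))
for p in((258.5,350),(377.3,350)): print('hous',1e3*atz(W,p,-.0348,*w))
for p in((318,307),(318,385)): print('hous',1e3*atz(W,p,-.0348,*w))
# jaw: pad
for p in((383,147),(297,141)): print(p)
T=load('top0.npy')
E
```

```text
0.06 [ 22.93 -29.78  98.57] [22.96 30.58 98.57]
0.055 [ 21.97 -30.41 103.57] [ 21.99  31.21 103.57]
rail [ 17.94 -21.01  91.57]
rail [17.95 21.72 91.57]
rail [  4.53 -21.11  91.57]
rail [ 4.55 21.72 91.57]
rail [ 17.94 -27.7   91.57]
rail [17.96 29.06 91.57]
screw [ 10.16 -25.    91.57]
screw [ 9.85 25.51 91.57]
hous [ -0.3  -19.23 -34.8 ]
hous [ -0.28  20.38 -34.8 ]
hous [ 15.62   0.6  -34.8 ]
hous [-14.17   0.61 -34.8 ]
(383, 147)
(297, 141)
```

```bash
python3 -m jog '[[-0.2,-0.017,0,0,0,0],[0,0,0.5,0,0,0],[0,0,0.6,0,0,0],[0,0,0.6,0,0,0],[0,0,0.4,0,0,0],[0,0,0.23,0,0,0],[0,0,0,0,0,0],[0,0,0,0,0,0]]'; python3 snap.py w4;  python3 -m jog '[[0,0,0.08,0,0,0],[0,0,0.08,0,0,0],[0,0,0.08,0,0,0],[0,0,0,0,0,0]]'
```

```text
time_s: 8.13
tcp_pos: [0.4232, -0.1837, 0.0896]
tool_rot: [0.0, 0.726, 0.687, -0.0]
contact_force: [0.3, 0.2, -2.8]
opening: 0.46
grasp_force: 61.3
w4 [ 0.4232 -0.1837  0.0896] [ 1.000e-04  7.263e-01  6.874e-01 -2.000e-04]
time_s: 8.52
tcp_pos: [0.423, -0.1833, 0.082]
tool_rot: [-0.0, 0.726, 0.687, -0.0]
contact_force: [0.3, -0.0, -3.2]
opening: 0.46
grasp_force: 61.3
```

```bash
python3 -m jog '[[0,0,0.05,0,0,0],[0,0,0.05,0,0,0],[0,0,0,0,0,0]]';python3 -m jog '[[0,0,0.05,0,0,0],[0,0,0.05,0,0,0],[0,0,0,0,0,0]]'
```

```text
time_s: 8.77
tcp_pos: [0.423, -0.1834, 0.079]
tool_rot: [-0.0, 0.726, 0.687, -0.0]
contact_force: [-0.1, 0.5, -3.2]
opening: 0.455
grasp_force: 61.3
time_s: 9.02
tcp_pos: [0.423, -0.1834, 0.0759]
tool_rot: [-0.0, 0.726, 0.687, -0.0]
contact_force: [0.1, 0.5, -2.8]
opening: 0.461
grasp_force: 61.3
```

```bash
python3 -m jog '[[0,0,0.03,0,0,0],[0,0,0.02,0,0,0],[0,0,0,0,0,0]]'; python3 -m jog '[[0,0,0,0,0,0],[0,0,0,0,0,0],[0,0,0,0,0,0]]' -0.15; python3 -m jog '[[0,0,-0.2,0,0,0],[0,0,-0.5,0,0,0],[0,0,-0.8,0,0,0],[0,0,-0.8,0,0,0],[0,0,-0.5,0,0,0],[0,0,0,0,0,0],[0,0,0,0,0,0]]'; python3 snap.py w5
python3 - <<'E'
from h import *
W=load('w5.npy');w4=load('w4.npy')
a=cv2.resize(W["image"][130:450,230:450,::-1],None,fx=1.8,fy=1.8,interpolation=cv2.INTER_CUBIC)
b=cv2.resize(w4["image"][130:450,230:450,::-1],None,fx=1.8,fy=1.8,interpolation=cv2.INTER_CUBIC)
cv2.imwrite('pics/c5.png',np.hstack([a,b]));print(a.shape)
E
```

```text
time_s: 9.27
tcp_pos: [0.4233, -0.1835, 0.0752]
tool_rot: [-0.0, 0.726, 0.687, 0.0]
contact_force: [-2.4, 0.5, 3.8]
opening: 0.461
grasp_force: 61.9
time_s: 9.52
tcp_pos: [0.4235, -0.1836, 0.0749]
tool_rot: [0.0, 0.726, 0.687, 0.0]
contact_force: [-0.4, -0.1, 0.2]
opening: 0.576
grasp_force: 0.0
time_s: 10.1
tcp_pos: [0.4239, -0.1836, 0.1597]
tool_rot: [0.001, 0.726, 0.687, 0.001]
contact_force: [-1.3, 0.2, -0.6]
opening: 0.574
grasp_force: 0.0
w5 [ 0.4239 -0.1836  0.1597] [0.0008 0.7264 0.6873 0.001 ]
(576, 396, 3)
```

View pics/c5.png

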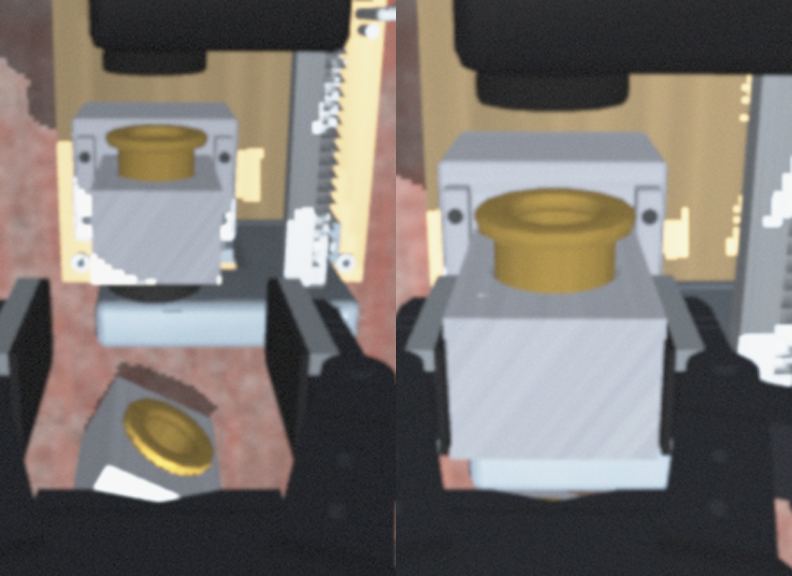

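```bash
python3 - <<'E'
from h import *
np.set_printoptions(precision=4,suppress=True)
W=load('w5.npy');w=(W["tcp"],W["q"]);V=load('w3.npy');v=(V["tcp"],V["q"]);U=load('w2.npy');u=(U["tcp"],U["q"])
a=np.radians(177);ex=np.array([np.cos(a),np.sin(a)]);ey=np.array([-np.sin(a),np.cos(a)])
hc=np.array([.4235,-.1836])+.0005*np.array([.052,.9986])
O=hc-.052*ex-.076*ey
pf=lambda X:1e3*np.array([(X[:2]-O)@ex,(X[:2]-O)@ey])
print('O',O)
for f in(144,155,166): print('pad w5',pf(atz(W,(230+f/1.8,130+73/1.8),.102,*w)))
print('pad w4?',pf(atz(load('w4.npy'),(230+(552-396)/1.8,130+108/1.8),.102,load('w4.npy')["tcp"],load('w4.npy')["q"])))
print('pad w3',pf(atz(V,(319,182),.102,*v)))
print('housing top w5',[pf(atz(W,(230+x/1.8,130+y/1.8),.11,*w)) for x,y in((93,190),(222,190),(220,283),(93,283))])
print('flange top w5',pf(atz(W,(230+157/1.8,130+125/1.8),.102,*w)))
print('grip w3 edges',[pf(atz(V,p,.085,*v)) for p in((530,38),(530,80))],'end',pf(atz(V,(596,62),.085,*v)))
print('trig w3',[pf(atz(V,p,.085,*v)) for p in((530,129),(530,154))],'end',pf(atz(V,(568,148),.085,*v)))
print('tab w3',[pf(atz(V,p,.107,*v)) for p in((432,150),(492,143),(492,155),(470,156))])
print('shell w3',[pf(atz(V,p,.102,*v)) for p in((378,32),(462,32),(460,130),(372,130))])
print('grip top0', [pf(atz(load('top0.npy'),(200+x/4.5,225+y/4.5),.099)) for x,y in((425,95),(462,95),(443,20))])
E
```

```text
O [ 0.4794 -0.1099]
pad w5 [55.0043 26.9215]
pad w5 [51.7325 26.932 ]
pad w5 [48.4605 26.9412]
pad w4? [52.0394 26.9094]
pad w3 [51.5259 26.7772]
housing top w5 [array([70.3931, 60.7716]), array([31.7935, 60.8967]), array([31.6869, 91.0278]), array([71.3006, 90.8893])]
flange top w5 [51.1861 42.5978]
grip w3 edges [array([-64.3155, -51.3271]), array([-66.7368, -29.2223])] end [-105.3784  -40.793 ]
trig w3 [array([-70.0593,  -2.4342]), array([-71.9714,  11.7608])] end [-95.1474   7.7595]
tab w3 [array([-6.6939,  9.4002]), array([-38.0273,   5.41  ]), array([-38.7129,  11.5324]), array([-26.9859,  12.2163])]
shell w3 [array([ 22.458 , -47.6971]), array([-19.6081, -48.6331]), array([-22.3541,  -0.8657]), array([24.0036, -0.3554])]
grip top0 [array([-54.5045, -45.0171]), array([-55.7426, -26.2837]), array([-93.4651, -38.6352])]
```

```bash
python3 - <<'E'
from h import *
np.set_printoptions(precision=4,suppress=True)
T=load('top0.npy');U=load('w2.npy');u=(U["tcp"],U["q"]);S=load('scene0.npy')
print(tri((T,(256,226)),(U,(428,150),*u)), tri((T,(362,229)),(S,(368,243))), tri((T,(256,226)),(S,(296,168))))
for z in(.1,.12,.15): print(z,atz(T,(310,229),z),atz(U,(425,200),z,*u))
E
python3 -m jog '[[0.65,0.757,-0.27,0,0,0],[0.65,0.757,-0.27,0,0,0],[0.65,0.757,-0.27,0,0,0],[0.65,0.757,-0.27,0,0,0],[0.65,0.757,-0.27,0,0,0],[0,0,0,0,0,-1],[0,0,0,0,0,-1],[0,0,0,0,0,-1],[0,0,0,0,0,-1],[0,0,0,0,0,-1],[0,0,0,0,0,-1],[0,0,0,0,0,-1],[0,0,0,0,0,-1],[0,0,0,0,0,-1],[0,0,0,0,0,-1],[0,0,0,0,0,-1],[0,0,0,0,0,-1],[0,0,0,0,0,-1],[0,0,0,0,0,-1],[0,0,0,0,0,-1]]' -1
```

```text
(array([0.574 , 0.0135, 0.1119]), [np.float64(8.0), np.float64(8.0)]) (array([ 0.5843, -0.2261,  0.1487]), [np.float64(15.5), np.float64(15.5)]) (array([0.5795, 0.0113, 0.1547]), [np.float64(7.0), np.float64(7.0)])
0.1 [ 0.576  -0.1027  0.1   ] [ 0.5784 -0.0334  0.1   ]
0.12 [ 0.5731 -0.1032  0.12  ] [ 0.5721 -0.0307  0.12  ]
0.15 [ 0.5687 -0.104   0.15  ] [ 0.5626 -0.0267  0.15  ]
time_s: 11.82
tcp_pos: [0.541, -0.0924, 0.1974]
tool_rot: [-0.002, 0.025, 1.0, -0.0]
contact_force: [0.2, -1.1, -0.0]
opening: 0.998
grasp_force: 0.0
```

```bash
python3 -m jog '[[0.09,0,0.5,0,0,0],[0,0,0.9,0,0,0],[0,0,0.9,0,0,0],[0,0,0.9,0,0,0],[0,0,0.7,0,0,0],[0,0,0.4,0,0,0],[0,0,0.2,0,0,0],[0,0,0,0,0,0]]'; python3 -m jog '[[0,-0.2,0,0,0,0],[0,-0.15,0,0,0,0],[0,-0.1,0,0,0,0],[0,-0.1,0,0,0,0],[0,-0.1,0,0,0,0],[0,0,0,0,0,0]]'
```

```text
time_s: 12.48
tcp_pos: [0.538, -0.0922, 0.0626]
tool_rot: [-0.002, 0.028, 1.0, -0.0]
contact_force: [-0.1, 0.3, 0.8]
opening: 0.994
grasp_force: 0.0
time_s: 12.98
tcp_pos: [0.5393, -0.111, 0.0654]
tool_rot: [0.001, 0.028, 1.0, 0.001]
contact_force: [0.3, 3.1, 2.7]
opening: 1.002
grasp_force: 1.9
```

```bash
python3 -m jog '[[0,-0.07,0,0,0,0],[0,-0.08,0,0,0,0],[0,-0.08,0,0,0,0],[0,0,0,0,0,0],[0,0,0,0,0,0]]'; python3 snap.py w6
python3 - <<'E'
from h import *
# track the shell's patch between w5 frame and now is not comparable; report row profile of the jaw plate (bluish) in w6
W=load('w6.npy');im=W["image"].astype(int)
hsv=cv2.cvtColor(W["image"],cv2.COLOR_RGB2HSV)
m=((hsv[...,0]>15)&(hsv[...,0]<30)&(hsv[...,1]>130)&(hsv[...,2]<190)&(hsv[...,2]>60)).astype(np.uint8)
n,l,s,c=cv2.connectedComponentsWithStats(m)
print([(s[i].tolist(),c[i].round().tolist()) for i in range(1,n) if s[i][4]>80])
b=((abs(im-[165,185,200]).max(2)<30)).astype(np.uint8);n,l,s,c=cv2.connectedComponentsWithStats(b)
print([(s[i].tolist(),c[i].round().tolist()) for i in range(1,n) if s[i][4]>300])
O=np.array([.4794,-.1099]);a=np.radians(177);ex=np.array([np.cos(a),np.sin(a)]);ey=np.array([-np.sin(a),np.cos(a)])
P=lambda x,y,z:[*(O+x/1e3*ex+y/1e3*ey),z]
print(proj(W,[P(52,40,.102),P(52,46,.102),P(52,61,.11),P(30,61,.11),P(72,61,.11),P(17,40,.102)],W["tcp"],W["q"]).round())
E
```

```text
time_s: 13.4
tcp_pos: [0.5389, -0.1173, 0.0652]
tool_rot: [0.001, 0.027, 1.0, 0.001]
contact_force: [0.2, 4.9, 3.8]
opening: 0.998
grasp_force: 2.4
w6 [ 0.5389 -0.1173  0.0652] [1.100e-03 2.730e-02 9.996e-01 9.000e-04]
[([111, 0, 75, 47, 2016], [154.0, 20.0]), ([608, 341, 32, 64, 1063], [629.0, 371.0])]
[([156, 19, 47, 81, 582], [181.0, 58.0]), ([304, 102, 105, 121, 6209], [343.0, 154.0]), ([95, 190, 36, 28, 490], [113.0, 203.0])]
[[ 176.  -38.]
 [ 153.  -37.]
 [  80.  -45.]
 [  88.   49.]
 [  77. -130.]
 [ 185.  102.]]
```

```bash
cat > pf.py <<'E'
from h import *
O=np.array([.4794,-.1099]);a=np.radians(177);ex=np.array([np.cos(a),np.sin(a)]);ey=np.array([-np.sin(a),np.cos(a)])
pf=lambda X:(1e3*np.array([(X[:2]-O)@ex,(X[:2]-O)@ey])).round(1)
E
python3 - <<'E'
from pf import *
W=load('w6.npy');w=(W["tcp"],W["q"]);im=W["image"].astype(int)
for v in(3,10,20,30,40):
    print(v,[tuple(im[v,u]) for u in range(100,260,6)] if v in(10,) else '', [im[v,u].sum()//3 for u in range(100,300,6)])
for z in(.085,.1): print([pf(atz(W,(u,12),z,*w)) for u in(111,130,180,186,215)])
print('plate corners',[pf(atz(W,p,.102,*w)) for p in((304,102),(409,102),(304,223))])
E
```

```text
3  [np.int64(93), np.int64(95), np.int64(92), np.int64(95), np.int64(161), np.int64(160), np.int64(163), np.int64(155), np.int64(158), np.int64(83), np.int64(77), np.int64(101), np.int64(84), np.int64(104), np.int64(71), np.int64(79), np.int64(44), np.int64(46), np.int64(45), np.int64(26), np.int64(40), np.int64(46), np.int64(55), np.int64(58), np.int64(58), np.int64(58), np.int64(60), np.int64(60), np.int64(57), np.int64(58), np.int64(50), np.int64(40), np.int64(28), np.int64(54)]
10 [(np.int64(92), np.int64(97), np.int64(102)), (np.int64(93), np.int64(96), np.int64(102)), (np.int64(105), np.int64(96), np.int64(81)), (np.int64(110), np.int64(93), np.int64(46)), (np.int64(158), np.int64(132), np.int64(68)), (np.int64(196), np.int64(164), np.int64(85)), (np.int64(195), np.int64(165), np.int64(84)), (np.int64(196), np.int64(164), np.int64(80)), (np.int64(194), np.int64(163), np.int64(82)), (np.int64(151), np.int64(126), np.int64(66)), (np.int64(87), np.int64(73), np.int64(41)), (np.int64(135), np.int64(113), np.int64(61)), (np.int64(113), np.int64(95), np.int64(49)), (np.int64(138), np
[... 2140 characters left out ...]
int64(102), np.int64(115), np.int64(102), np.int64(95), np.int64(99), np.int64(92), np.int64(88), np.int64(67), np.int64(66), np.int64(124), np.int64(165), np.int64(153), np.int64(85), np.int64(31), np.int64(24), np.int64(32), np.int64(46), np.int64(55), np.int64(60), np.int64(56), np.int64(59), np.int64(64), np.int64(63), np.int64(64), np.int64(62), np.int64(55), np.int64(38), np.int64(26), np.int64(55)]
[array([45.8, 67.1]), array([45.5, 61. ]), array([44.8, 45.3]), array([44.8, 43.5]), array([44.5, 34.6])]
[array([41.3, 59.3]), array([41., 54.]), array([40.4, 40.3]), array([40.4, 38.6]), array([40.1, 30.8])]
plate corners [array([16.7,  7.4]), array([ 16.8, -21.1]), array([-17. ,   7.8])]
```

```bash
python3 -m jog '[[0,-0.07,0,0,0,0],[0,-0.08,0,0,0,0],[0,0,0,0,0,0]]'; python3 -m jog '[[0,0.15,0,0,0,0],[0,0.15,0,0,0,0],[0,0.1,0,0,0,0],[0,0,0,0,0,0],[0,0,0,0,0,0]]' -0.35
```

```text
time_s: 13.7
tcp_pos: [0.5381, -0.123, 0.0647]
tool_rot: [0.001, 0.027, 1.0, 0.0]
contact_force: [1.3, 1.4, 1.1]
opening: 0.997
grasp_force: 0.8
time_s: 14.12
tcp_pos: [0.5385, -0.1108, 0.0644]
tool_rot: [0.0, 0.028, 1.0, 0.0]
contact_force: [1.4, 3.6, 3.8]
opening: 0.679
grasp_force: 5.0
```

```bash
python3 -m jog '[[0,0.07,0,0,0,0],[0,0.07,0,0,0,0],[0,0,0,0,0,0]]' -0.15;  python3 -m jog '[[0,0.07,0,0,0,0],[0,0.03,0,0,0,0],[0,0,0,0,0,0]]' 0.0
```

```text
time_s: 14.37
tcp_pos: [0.5392, -0.1082, 0.0648]
tool_rot: [0.001, 0.028, 1.0, -0.001]
contact_force: [2.3, 0.2, 5.0]
opening: 0.574
grasp_force: 4.2
time_s: 14.62
tcp_pos: [0.5398, -0.106, 0.0652]
tool_rot: [0.002, 0.028, 1.0, -0.001]
contact_force: [2.0, -0.8, 5.9]
opening: 0.501
grasp_force: 5.8
```

```bash
python3 -m jog '[[0,0.02,0,0,0,0],[0,0.02,0,0,0,0],[0,0,0,0,0,0]]' 0.08;  python3 -m jog '[[0,0.02,0,0,0,0],[0,0,0,0,0,0],[0,0,0,0,0,0]]' 0.16
```

```text
time_s: 14.87
tcp_pos: [0.5401, -0.1048, 0.0654]
tool_rot: [0.002, 0.028, 1.0, -0.001]
contact_force: [2.0, -1.4, 7.1]
opening: 0.465
grasp_force: 6.9
time_s: 15.12
tcp_pos: [0.5405, -0.1043, 0.0657]
tool_rot: [0.002, 0.028, 1.0, -0.001]
contact_force: [2.4, -2.1, 8.8]
opening: 0.425
grasp_force: 18.9
```

```bash
cat > meas.py <<'E'
import sys;from station import state,get_image
from pf import *
s=state();W=get_image("wrist");w=(s["tcp_pos"],s["tool_rot"]);im=W["image"].astype(int)
cv2.imwrite(f"pics/{sys.argv[1]}.png",W["image"][:,:,::-1]);W["tcp"],W["q"]=w;np.save(sys.argv[1]+".npy",W,allow_pickle=True)
hsv=cv2.cvtColor(W["image"],cv2.COLOR_RGB2HSV)
def big(m,roi):
    m=m.astype(np.uint8);z=np.zeros_like(m);x0,y0,x1,y1=roi;z[y0:y1,x0:x1]=m[y0:y1,x0:x1]
    n,l,st,c=cv2.connectedComponentsWithStats(z);i=1+np.argmax(st[1:,4]);return st[i].tolist(),l==i
st,_=big(abs(im-[165,185,200]).max(2)<30,(180,60,520,260))
st2,l=big((hsv[...,0]>14)&(hsv[...,0]<32)&(hsv[...,1]>110)&(hsv[...,2]<215)&(hsv[...,2]>50),(0,0,330,120))
print('tcp',pf(w[0]),'jaw',pf(atz(W,(st[0],150),.102,*w))[1]+32,'plate',st,'brass',st2)
for v in(3,10,20):
    u=np.flatnonzero(l[v])
    if len(u): print(v,u[0],u[-1],[pf(atz(W,(k,v),.1,*w)).tolist() for k in(u[0],u[-1])])
E
python3 meas.py m1; python3 -m jog '[[0,-0.13,0,0,0,0],[0,-0.12,0,0,0,0],[0,-0.12,0,0,0,0],[0,0,0,0,0,0],[0,0,0,0,0,0]]' -0.45; python3 meas.py m2
```

```text
tcp [-60.7  -8.7] jaw 51.6 plate [214, 99, 161, 122, 9919] brass [59, 0, 71, 47, 1467]
3 60 101 [[44.1, 60.9], [43.2, 49.0]]
10 63 103 [[42.2, 60.2], [41.4, 48.6]]
20 68 108 [[39.5, 59.0], [38.7, 47.4]]
time_s: 15.58
tcp_pos: [0.5371, -0.1139, 0.0635]
tool_rot: [-0.001, 0.028, 1.0, -0.0]
contact_force: [-0.9, -2.2, -1.1]
opening: 0.724
grasp_force: 1.2
tcp [-57.8   1. ] jaw 50.0 plate [253, 109, 153, 122, 9972] brass [87, 0, 74, 54, 1918]
3 88 136 [[45.6, 61.4], [44.8, 48.0]]
10 90 138 [[43.8, 61.0], [43.0, 47.6]]
20 94 141 [[41.2, 60.1], [40.5, 47.0]]
```

```bash
python3 -m jog '[[0,0.08,0,0,0,0],[0,0.08,0,0,0,0],[0,0.08,0,0,0,0],[0,0.02,0,0,0,0],[0,0,0,0,0,0]]' 0.0;  python3 -m jog '[[0,0,0,0,0,0],[0,0,0,0,0,0]]' 0.06; python3 -m jog '[[0,0,0,0,0,0],[0,0,0,0,0,0]]' 0.11; python3 -m jog '[[0,0,0,0,0,0],[0,0,0,0,0,0]]' 0.15; python3 meas.py m3
```

```text
time_s: 16.05
tcp_pos: [0.5402, -0.109, 0.0655]
tool_rot: [0.002, 0.028, 1.0, -0.002]
contact_force: [1.8, -8.8, 1.6]
opening: 0.499
grasp_force: 7.7
time_s: 16.22
tcp_pos: [0.5405, -0.1084, 0.0658]
tool_rot: [0.002, 0.027, 1.0, -0.002]
contact_force: [1.3, -8.6, 3.6]
opening: 0.475
grasp_force: 15.1
time_s: 16.38
tcp_pos: [0.541, -0.1082, 0.0661]
tool_rot: [0.003, 0.027, 1.0, -0.002]
contact_force: [1.0, -6.7, 4.1]
opening: 0.447
grasp_force: 15.8
time_s: 16.55
tcp_pos: [0.5412, -0.108, 0.0663]
tool_rot: [0.003, 0.027, 1.0, -0.002]
contact_force: [0.3, -6.4, 4.9]
opening: 0.428
grasp_force: 16.4
tcp [-61.6  -5.1] jaw 55.1 plate [215, 95, 160, 122, 11528] brass [68, 0, 65, 45, 1246]
3 69 104 [[43.1, 62.2], [42.4, 52.0]]
10 72 106 [[41.2, 61.5], [40.5, 51.6]]
20 78 112 [[38.5, 60.0], [37.9, 50.1]]
```

```bash
python3 -m jog '[[0,-0.13,0,0,0,0],[0,-0.13,0,0,0,0],[0,-0.13,0,0,0,0],[0,0,0,0,0,0],[0,0,0,0,0,0]]' -0.45; python3 meas.py m4
```

```text
time_s: 17.02
tcp_pos: [0.5374, -0.1172, 0.0639]
tool_rot: [-0.0, 0.028, 1.0, 0.0]
contact_force: [-1.2, -2.4, 0.0]
opening: 0.724
grasp_force: 1.4
tcp [-58.3   4.3] jaw 54.5 plate [249, 106, 160, 123, 10919] brass [95, 0, 64, 53, 1462]
3 95 133 [[45.0, 62.9], [44.4, 52.3]]
10 98 134 [[43.2, 62.3], [42.6, 52.2]]
20 102 138 [[40.6, 61.4], [40.1, 51.3]]
```

```bash
python3 -m jog '[[0,0.08,0,0,0,0],[0,0.08,0,0,0,0],[0,0.05,0,0,0,0],[0,0,0,0,0,0],[0,0,0,0,0,0]]' 0.0;  python3 -m jog '[[0,0,0,0,0,0],[0,0,0,0,0,0]]' 0.06; python3 -m jog '[[0,0,0,0,0,0],[0,0,0,0,0,0]]' 0.11; python3 meas.py m5
```

```text
time_s: 17.48
tcp_pos: [0.5403, -0.113, 0.0659]
tool_rot: [0.002, 0.027, 1.0, -0.002]
contact_force: [0.7, -7.8, 4.6]
opening: 0.506
grasp_force: 14.9
time_s: 17.65
tcp_pos: [0.5408, -0.1128, 0.0662]
tool_rot: [0.003, 0.027, 1.0, -0.002]
contact_force: [1.4, -7.1, 5.1]
opening: 0.471
grasp_force: 16.1
time_s: 17.82
tcp_pos: [0.5412, -0.1126, 0.0665]
tool_rot: [0.003, 0.027, 1.0, -0.001]
contact_force: [1.6, -5.8, 5.9]
opening: 0.449
grasp_force: 16.2
tcp [-61.9  -0.6] jaw 58.9 plate [218, 95, 161, 121, 11283] brass [84, 0, 53, 44, 848]
3 86 107 [[42.5, 61.9], [42.1, 55.8]]
10 88 110 [[40.6, 61.5], [40.2, 55.2]]
20 94 115 [[37.9, 60.0], [37.6, 54.0]]
```

```bash
python3 -m jog '[[0,0,0,0,0,0],[0,0,0,0,0,0]]' 0.15; python3 -m jog '[[0,-0.13,0,0,0,0],[0,-0.13,0,0,0,0],[0,-0.13,0,0,0,0],[0,0,0,0,0,0],[0,0,0,0,0,0]]' -0.45; python3 meas.py m6
```

```text
time_s: 18.03
tcp_pos: [0.5414, -0.1125, 0.0667]
tool_rot: [0.004, 0.027, 1.0, -0.001]
contact_force: [1.8, -6.0, 7.6]
opening: 0.433
grasp_force: 16.5
time_s: 18.45
tcp_pos: [0.5371, -0.1224, 0.0638]
tool_rot: [-0.001, 0.028, 1.0, 0.0]
contact_force: [-0.9, -1.6, -1.3]
opening: 0.725
grasp_force: 1.3
tcp [-58.3   9.5] jaw 58.9 plate [252, 107, 162, 122, 11260] brass [113, 0, 50, 53, 982]
3 114 135 [[44.7, 62.8], [44.4, 57.0]]
10 116 137 [[42.9, 62.4], [42.6, 56.6]]
20 119 140 [[40.4, 61.8], [40.1, 55.9]]
```

```bash
python3 -m jog '[[0,0.08,0,0,0,0],[0,0.08,0,0,0,0],[0,0.03,0,0,0,0],[0,0,0,0,0,0],[0,0,0,0,0,0]]' -0.04;  python3 -m jog '[[0,0,0,0,0,0],[0,0,0,0,0,0]]' 0.0; python3 -m jog '[[0,0,0,0,0,0],[0,0,0,0,0,0]]' 0.03; python3 meas.py m7
```

```text
time_s: 18.92
tcp_pos: [0.5395, -0.1177, 0.0656]
tool_rot: [0.002, 0.027, 1.0, -0.001]
contact_force: [-0.6, -4.6, 6.2]
opening: 0.522
grasp_force: 15.1
time_s: 19.08
tcp_pos: [0.5398, -0.1175, 0.0658]
tool_rot: [0.002, 0.027, 1.0, -0.001]
contact_force: [0.3, -5.3, 6.5]
opening: 0.506
grasp_force: 17.1
time_s: 19.25
tcp_pos: [0.54, -0.1174, 0.0659]
tool_rot: [0.002, 0.027, 1.0, -0.001]
contact_force: [0.4, -3.6, 5.8]
opening: 0.491
grasp_force: 17.5
tcp [-60.9   4.3] jaw 61.8 plate [225, 98, 160, 121, 12919] brass [99, 0, 42, 46, 590]
3 100 112 [[42.9, 62.6], [42.7, 59.2]]
10 102 114 [[41.1, 62.2], [40.9, 58.8]]
20 107 120 [[38.4, 61.0], [38.2, 57.3]]
```

```bash
python3 -m jog '[[0,0,0,0,0,0],[0,0,0,0,0,0]]' 0.045; python3 -m jog '[[0,0,0,0,0,0],[0,0,0,0,0,0]]' 0.06;python3 meas.py m8
```

```text
time_s: 19.47
tcp_pos: [0.5402, -0.1173, 0.066]
tool_rot: [0.002, 0.027, 1.0, -0.001]
contact_force: [0.8, -3.1, 6.4]
opening: 0.478
grasp_force: 18.0
time_s: 19.63
tcp_pos: [0.5403, -0.1173, 0.0661]
tool_rot: [0.002, 0.027, 1.0, -0.001]
contact_force: [1.0, -3.2, 6.7]
opening: 0.473
grasp_force: 18.1
tcp [-61.2   4.2] jaw 62.3 plate [223, 97, 160, 122, 13065] brass [98, 0, 42, 45, 590]
3 98 111 [[42.7, 63.2], [42.5, 59.5]]
10 100 113 [[40.9, 62.8], [40.7, 59.1]]
20 106 118 [[38.2, 61.3], [38.1, 57.9]]
```

```bash
python3 -m jog '[[0,0,0,0,0,0],[0,0,0,0,0,0]]' 0.08; python3 -m jog '[[0,0,0,0,0,0],[0,0,0,0,0,0]]' 0.10
```

```text
time_s: 19.85
tcp_pos: [0.5404, -0.1171, 0.0662]
tool_rot: [0.003, 0.026, 1.0, -0.001]
contact_force: [0.6, -3.7, 7.6]
opening: 0.466
grasp_force: 20.5
time_s: 20.02
tcp_pos: [0.5405, -0.1168, 0.0663]
tool_rot: [0.003, 0.026, 1.0, -0.0]
contact_force: [0.8, -3.2, 7.4]
opening: 0.454
grasp_force: 23.1
```

```bash
python3 -m jog '[[0,0,0,0,0,0],[0,0,0,0,0,0]]' 0.112; python3 meas.py m9
```

```text
time_s: 20.18
tcp_pos: [0.5405, -0.1163, 0.0663]
tool_rot: [0.003, 0.026, 1.0, -0.0]
contact_force: [-1.8, 9.0, 8.5]
opening: 0.446
grasp_force: 10.7
tcp [-61.3   3.2] jaw 62.6 plate [219, 96, 160, 122, 12967] brass [95, 0, 42, 45, 582]
3 96 107 [[42.6, 63.0], [42.4, 59.8]]
10 98 110 [[40.8, 62.6], [40.6, 59.1]]
20 103 115 [[38.1, 61.4], [37.9, 57.9]]
```

```bash
python3 -m jog '[[0,-0.12,0,0,0,0],[0,-0.12,0,0,0,0],[0,-0.1,0,0,0,0],[0,0,0,0,0,0],[0,0,0,0,0,0]]' -0.45; python3 meas.py m10; python3 - <<'E'
from h import *
for n in('m6','m10'):
    im=load(n+'.npy')["image"];print(n)
    for v in(3,10,20,30): print(v,[tuple(int(k) for k in im[v,u]) for u in range(104,164,3)])
E
```

```text
time_s: 20.65
tcp_pos: [0.5372, -0.1258, 0.0639]
tool_rot: [-0.0, 0.027, 1.0, 0.001]
contact_force: [-0.2, 3.1, -0.4]
opening: 0.727
grasp_force: 1.6
tcp [-58.5  12.8] jaw 60.1 plate [260, 106, 154, 122, 10815] brass [123, 0, 44, 52, 1006]
3 124 144 [[44.3, 63.5], [44.0, 58.0]]
10 126 145 [[42.5, 63.0], [42.2, 57.8]]
20 129 148 [[39.9, 62.4], [39.7, 57.2]]
m6
3 [(91, 95, 101), (93, 95, 102), (93, 95, 100), (116, 102, 69), (125, 107, 57), (131, 110, 59), (209, 174, 91), (217, 184, 92), (223, 192, 97), (218, 184, 96), (116, 98, 53), (55, 52, 47), (42, 43, 45), (45, 45, 45), (42, 42, 43), (51, 47, 50), (44, 43, 47), (47, 48, 50), (46, 43, 44), (24, 25, 27)]
10 [(92, 95, 102), (93, 96, 104), (92, 93, 102), (97, 97, 98), (119, 100, 56), (123, 105, 58), (157, 132, 69), (208, 174, 89), (210, 174, 88), (213, 178, 91), (173, 145, 73), (84, 72, 45), (45, 44, 45), (43, 42, 43), (47, 48, 47), (46, 46, 47), (48, 45, 46), (45, 46, 46), (44, 46, 46), (27, 27, 29)]
20 [(95, 98, 105), (94, 96, 102), (92, 95, 100), (95, 96, 105), (92, 96, 100), (112, 96, 63), (113, 96, 50), (151, 127, 66), (201, 168, 
[... 968 characters left out ...]
 (85, 73, 42), (74, 66, 47), (40, 39, 43), (44, 44, 46), (45, 44, 45), (38, 43, 42), (41, 43, 44)]
20 [(126, 130, 133), (94, 97, 102), (91, 95, 100), (91, 96, 101), (94, 98, 103), (92, 95, 101), (96, 97, 105), (93, 97, 101), (110, 97, 67), (120, 101, 56), (176, 148, 77), (187, 159, 84), (118, 99, 54), (91, 76, 43), (89, 76, 40), (72, 61, 42), (41, 39, 41), (40, 41, 40), (38, 39, 34), (41, 39, 39)]
30 [(175, 181, 184), (94, 97, 104), (90, 94, 99), (95, 99, 103), (92, 97, 103), (93, 96, 101), (92, 96, 102), (93, 96, 103), (93, 97, 102), (95, 98, 99), (104, 89, 54), (108, 90, 51), (150, 127, 66), (150, 125, 64), (92, 79, 41), (86, 72, 40), (83, 72, 42), (44, 39, 39), (36, 35, 36), (35, 38, 36)]
```

```bash
python3 -m jog '[[0,0.09,0,0,0,0],[0,0.09,0,0,0,0],[0,0.05,0,0,0,0],[0,0,0,0,0,0],[0,0,0,0,0,0]]' -0.04;  python3 -m jog '[[0,0,0,0,0,0],[0,0,0,0,0,0]]' 0.0; python3 -m jog '[[0,0,0,0,0,0],[0,0,0,0,0,0]]' 0.03; python3 -m jog '[[0,0,0,0,0,0],[0,0,0,0,0,0]]' 0.05
```

```text
time_s: 21.12
tcp_pos: [0.539, -0.119, 0.0655]
tool_rot: [0.001, 0.027, 1.0, 0.001]
contact_force: [-0.5, 4.5, 7.8]
opening: 0.521
grasp_force: 7.9
time_s: 21.28
tcp_pos: [0.5392, -0.1184, 0.0657]
tool_rot: [0.001, 0.027, 1.0, 0.001]
contact_force: [-0.6, 4.8, 7.4]
opening: 0.498
grasp_force: 11.1
time_s: 21.45
tcp_pos: [0.5393, -0.118, 0.0658]
tool_rot: [0.001, 0.026, 1.0, 0.001]
contact_force: [-2.3, 5.7, 8.7]
opening: 0.491
grasp_force: 16.1
time_s: 21.62
tcp_pos: [0.5394, -0.1177, 0.0659]
tool_rot: [0.001, 0.026, 1.0, 0.001]
contact_force: [-1.6, 5.8, 10.2]
opening: 0.481
grasp_force: 20.0
```

```bash
python3 -m jog '[[0,0,0,0,0,0],[0,0,0,0,0,0]]' 0.065; python3 meas.py m11; python3 - <<'E'
from h import *
im=load('m11.npy')["image"]
for v in(3,10,20): print(v,[(u,*(int(k) for k in im[v,u])) for u in range(88,130,2)])
E
```

```text
time_s: 21.78
tcp_pos: [0.5395, -0.1174, 0.066]
tool_rot: [0.001, 0.026, 1.0, 0.001]
contact_force: [-1.4, 6.2, 9.6]
opening: 0.474
grasp_force: 22.3
tcp [-60.5   4.4] jaw 62.4 plate [224, 99, 160, 122, 12299] brass [99, 0, 42, 47, 588]
3 100 111 [[43.2, 63.1], [43.0, 60.0]]
10 101 113 [[41.4, 63.0], [41.2, 59.5]]
20 106 118 [[38.7, 61.8], [38.6, 58.4]]
3 [(88, 94, 96, 102), (90, 93, 96, 103), (92, 94, 98, 104), (94, 95, 99, 105), (96, 94, 97, 103), (98, 109, 99, 81), (100, 121, 102, 56), (102, 158, 133, 68), (104, 213, 175, 89), (106, 218, 185, 93), (108, 211, 175, 90), (110, 143, 119, 63), (112, 74, 65, 42), (114, 47, 44, 43), (116, 45, 45, 48), (118, 41, 45, 44), (120, 45, 44, 47), (122, 42, 42, 42), (124, 42, 43, 44), (126, 46, 49, 50), (128, 46, 48, 49)]
10 [(88, 95, 99, 105), (90, 91, 93, 100), (92, 94, 97, 104), (94, 94, 97, 104), (96, 94, 98, 103), (98, 94, 97, 102), (100, 106, 99, 80), (102, 118, 99, 56), (104, 132, 112, 60), (106, 186, 156, 81), (108, 200, 167, 85), (110, 193, 163, 83), (112, 134, 112, 59), (114, 75, 69, 47), (116, 46, 44, 43), (118, 44, 42, 43), (120, 44, 45, 45), (122, 41, 42, 43), (124, 36, 35, 38), (126, 44, 44, 45), (128, 43, 45, 47)]
20 [(88, 93, 97, 104), (90, 93, 97, 103), (92, 91, 94, 102), (94, 93, 96, 102), (96, 96, 99, 105), (98, 97, 99, 106), (100, 97, 98, 105), (102, 94, 98, 103), (104, 101, 96, 88), (106, 109, 94, 57), (108, 113, 98, 55), (110, 125, 106, 58), (112, 170, 143, 74), (114, 180, 150, 77), (116, 135, 113, 58), (118, 90, 78, 45), (120, 49, 46, 38), (122, 37, 37, 39), (124, 41, 41, 43), (126, 36, 35, 35), (128, 41, 43, 44)]
```

```bash
python3 -m jog '[[0,-0.12,0,0,0,0],[0,-0.1,0,0,0,0],[0,-0.06,0,0,0,0],[0,0,0,0,0,0],[0,0,0,0,0,0]]' -0.8; python3 -m jog '[[0,0,-0.3,0,0,0],[0,0,-0.7,0,0,0],[0,0,-1,0,0,0],[0,0,-1,0,0,0],[0,0,-0.6,0,0,0],[0,0,0,0,0,0]]'; python3 -m jog '[[0.3,-0.6,0,0,0,0],[0.3,-0.6,0,0,0,0],[0.3,-0.6,0,0,0,0],[0,0,0,0,0,0],[0,0,0,0,0,0],[0,0,0,0,0,0],[0,0,0,0,0,0]]' 1; python3 meas.py m12
```

```text
time_s: 22.25
tcp_pos: [0.537, -0.1293, 0.064]
tool_rot: [-0.0, 0.028, 1.0, -0.0]
contact_force: [0.8, -0.3, -0.1]
opening: 0.902
grasp_force: 0.0
time_s: 22.75
tcp_pos: [0.5402, -0.1293, 0.1776]
tool_rot: [0.004, 0.028, 1.0, -0.0]
contact_force: [0.8, -1.0, 0.0]
opening: 0.903
grasp_force: 0.0
time_s: 23.33
tcp_pos: [0.5077, -0.1796, 0.172]
tool_rot: [-0.0, 0.027, 1.0, 0.0]
contact_force: [0.1, 0.1, -0.5]
opening: 0.001
grasp_force: 0.0
tcp [-32.   68.2] jaw 151.2 plate [226, 68, 31, 154, 3296] brass [119, 91, 37, 29, 738]
```

```bash
python3 - <<'E'
from pf import *
W=load('m12.npy');w=(W["tcp"],W["q"]);im=W["image"];print(w[0])
P=lambda x,y,z:[*(O+x/1e3*ex+y/1e3*ey),z]
print(proj(W,[P(52,60,.102),P(52,64,.102),P(52,64,.11),P(52,94,.11),P(0,28,.102),P(-33.5,45,.107)],*w).round(1).tolist())
u0,v0=proj(W,[P(52,62,.102)],*w)[0]
for x in(48,52,56):
    v=int(round(proj(W,[P(x,62,.102)],*w)[0][1]));print(x,v,[(u,*(int(k) for k in im[v,u])) for u in range(int(u0)-22,int(u0)+24,2)])
v=int(proj(W,[P(0,28,.102)],*w)[0][1]);print('plate row',v,[(u,*(int(k) for k in im[v,u])) for u in range(370,480,4)])
v=int(proj(W,[P(-33.5,45,.107)],*w)[0][1]);print('tab row',v,[(u,*(int(k) for k in im[v,u])) for u in range(350,420,3)])
E
```

```text
[ 0.50774386 -0.17964479  0.17198851]
[[331.5, 103.1], [324.1, 103.1], [324.4, 101.9], [267.3, 102.1], [385.9, 197.2], [356.0, 254.9]]
48 111 [(305, 245, 244, 243), (307, 245, 244, 243), (309, 245, 244, 243), (311, 245, 244, 243), (313, 245, 244, 243), (315, 245, 244, 243), (317, 245, 244, 243), (319, 245, 244, 243), (321, 245, 244, 243), (323, 232, 228, 221), (325, 170, 148, 102), (327, 208, 172, 87), (329, 161, 132, 71), (331, 64, 58, 41), (333, 43, 47, 46), (335, 44, 44, 45), (337, 45, 46, 49), (339, 40, 41, 44), (341, 49, 48, 50), (343, 36, 38, 39), (345, 33, 30, 35), (347, 42, 43, 47), (349, 58, 61, 64)]
52 103 [(305, 245, 244, 243), (307, 245, 244, 243), (309, 245, 244, 243), (311, 245, 244, 243), (313, 245, 244, 243), (315, 245, 244, 243), (317, 245, 244, 243), (319, 245, 244, 243), (321, 245, 243, 242), (323, 233, 229, 223), (325, 182, 158, 104), (327, 217, 183, 94), (329, 196, 164, 82), (331, 90, 77, 47), (333, 44, 45, 45), (335, 47, 47, 48), (337, 49, 49, 52), (339, 48, 48, 49), (341, 47, 50, 51), (343, 34, 34, 36), (345, 35, 35, 36), (347, 45, 46, 51), (349, 57, 58, 63)]
5
[... 839 characters left out ...]
86, 96, 105), (442, 94, 101, 110), (446, 92, 101, 108), (450, 86, 96, 102), (454, 92, 100, 108), (458, 73, 81, 87), (462, 66, 69, 73), (466, 111, 115, 121), (470, 114, 119, 126), (474, 113, 117, 121), (478, 118, 124, 128)]
tab row 254 [(350, 84, 65, 61), (353, 81, 58, 55), (356, 81, 61, 58), (359, 81, 85, 89), (362, 108, 114, 119), (365, 117, 121, 127), (368, 109, 114, 120), (371, 71, 75, 79), (374, 61, 64, 66), (377, 62, 65, 70), (380, 55, 58, 61), (383, 61, 53, 53), (386, 83, 54, 47), (389, 88, 58, 53), (392, 88, 58, 52), (395, 87, 57, 49), (398, 87, 57, 54), (401, 86, 59, 53), (404, 84, 61, 55), (407, 82, 62, 57), (410, 81, 59, 57), (413, 67, 52, 50), (416, 25, 25, 28), (419, 23, 24, 20)]
```

```bash
python3 -m jog '[[0,0,0.6,0,0,0],[0,0,0.9,0,0,0],[0,0,0.9,0,0,0],[0,0,0.47,0,0,0],[0,0,0,0,0,0]]'; python3 -m jog '[[0,0.1,0,0,0,0],[0,0.1,0,0,0,0],[0,0.1,0,0,0,0],[0,0.1,0,0,0,0],[0,0.1,0,0,0,0],[0,0.1,0,0,0,0],[0,0,0,0,0,0]]'
```

```text
time_s: 23.8
tcp_pos: [0.505, -0.1792, 0.0825]
tool_rot: [-0.003, 0.027, 1.0, 0.0]
contact_force: [-1.4, -0.1, 0.0]
opening: -0.0
grasp_force: 0.0
time_s: 24.38
tcp_pos: [0.509, -0.1631, 0.0869]
tool_rot: [0.001, 0.028, 1.0, -0.0]
contact_force: [0.6, -2.1, -0.5]
opening: -0.002
grasp_force: 0.6
```

```bash
python3 -m jog '[[0,0.1,0,0,0,0],[0,0.12,0,0,0,0],[0,0.12,0,0,0,0],[0,0.12,0,0,0,0],[0,0,0,0,0,0]]'; python3 -m jog '[[0,0.15,0,0,0,0],[0,0.15,0,0,0,0],[0,0.15,0,0,0,0],[0,0.15,0,0,0,0],[0,0.15,0,0,0,0],[0,0.15,0,0,0,0],[0,0.15,0,0,0,0],[0,0.15,0,0,0,0],[0,0,0,0,0,0]]'; python3 -m jog '[[0,-0.2,0,0,0,0],[0,-0.4,0,0,0,0],[0,0,-0.5,0,0,0],[0,0,-1,0,0,0],[0,0,-1,0,0,0],[0,0,-0.5,0,0,0],[0,-0.7,0,0,0,0],[0,-0.7,0,0,0,0],[0,0,0,0,0,0],[0,0,0,0,0,0]]'; python3 meas.py m13;python3 - <<'E'
from pf import *
W=load('m13.npy');w=(W["tcp"],W["q"]);im=W["image"]
P=lambda x,y,z:[*(O+x/1e3*ex+y/1e3*ey),z]
print(proj(W,[P(52,60,.102),P(52,64,.11),P(52,94,.11),P(0,-22,.102)],*w).round(1).tolist())
u0,v0=proj(W,[P(52,62,.102)],*w)[0]
for x in(40,52,62):
    v=int(round(proj(W,[P(x,62,.102)],*w)[0][1]));print(x,v,[(u,*(int(k) for k in im[v,u])) for u in range(int(u0)-70,int(u0)+34,3)] if v>=0 else '')
v=int(proj(W,[P(0,-22,.102)],*w)[0][1]);print('plate row',v,[(u,*(int(k) for k in im[v,u])) for u in range(360,560,8)])
E
```

```text
time_s: 24.8
tcp_pos: [0.5091, -0.1476, 0.086]
tool_rot: [-0.0, 0.027, 1.0, 0.001]
contact_force: [0.5, -0.2, 0.6]
opening: 0.003
grasp_force: 0.5
time_s: 25.55
tcp_pos: [0.5111, -0.1113, 0.086]
tool_rot: [-0.0, 0.027, 1.0, 0.001]
contact_force: [0.7, -0.4, 0.4]
opening: 0.001
grasp_force: 0.4
time_s: 26.38
tcp_pos: [0.5073, -0.1742, 0.1762]
tool_rot: [-0.0, 0.029, 1.0, 0.0]
contact_force: [1.2, 0.7, 0.8]
opening: 0.002
grasp_force: 0.0
tcp [-31.2  62.8] jaw 151.1 plate [218, 72, 30, 149, 2787] brass [115, 94, 35, 26, 664]
[[320.8, 105.0], [313.4, 104.0], [257.5, 104.6], [458.5, 196.9]]
40 127 [(247, 90, 100, 108), (250, 46, 49, 49), (253, 36, 38, 36), (256, 81, 81, 79), (259, 240, 238, 236), (262, 243, 242, 241), (265, 243, 242, 241), (268, 244, 243, 241), (271, 243, 242, 241), (274, 244, 242, 241), (277, 244, 243, 241), (280, 243, 242, 241), (283, 244, 243, 241), (286, 243, 242, 241), (289, 243, 242, 240), (292, 243, 242, 240), (295, 244, 243, 241), (298, 244, 242, 241), (301, 244, 242, 241), (304, 244, 243, 241), (307, 244, 242, 241), (310, 243, 242, 241), (313, 182, 178, 169), (3
[... 1631 characters left out ...]
42, 241), (331, 243, 242, 240), (334, 243, 242, 241), (337, 235, 237, 238), (340, 125, 116, 104), (343, 197, 174, 132), (346, 216, 191, 144), (349, 217, 192, 146)]
plate row 196 [(360, 112, 117, 122), (368, 116, 120, 125), (376, 110, 113, 118), (384, 115, 119, 124), (392, 116, 120, 126), (400, 116, 120, 126), (408, 112, 117, 121), (416, 115, 120, 125), (424, 45, 45, 48), (432, 22, 22, 24), (440, 25, 25, 29), (448, 29, 31, 32), (456, 21, 26, 27), (464, 29, 30, 26), (472, 85, 94, 102), (480, 86, 94, 102), (488, 88, 95, 103), (496, 89, 97, 105), (504, 84, 94, 102), (512, 153, 170, 185), (520, 153, 170, 185), (528, 153, 170, 184), (536, 152, 167, 183), (544, 201, 210, 217), (552, 202, 212, 218)]
```

```bash
python3 -c "
from station import r;print(r.sign_off())"
```

```text
the job is handed in; nothing more can be done
None
```

I handed the job in at about 26 s. The housing stands loose in the nest and its bush looks fully home in the wrist-camera image. The jaw was released and slid back about 55 mm. The highest squeeze reading was about 23 N.

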